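# Pack the stone sample caddy

### The arm

A 6-joint arm with a two-finger parallel gripper is mounted at the origin on a cart in front of the work surface, level with it; the furniture and walls round the work are solid. World frame = base frame: x ahead of the robot, y to its left, z up, the work surface at z = 0. Lengths are in m, angles in rad, forces in N, time in s.
With the tool pointing down it reaches from about 0.35 to 0.975 m from the base axis. Payload 4.9 kg.
Tool frame: the origin (TCP) lies midway between the tips of the shut fingers; the grasp point (between the pads) lies 19 mm behind it; z points along the fingers, y is the line along which they close (so a half turn about z gives the same grasp; the last joint's range is limited). The gripper opens to 85 mm and grips with 20 to 120 N. Pads are 22 mm wide; open, the fingers measure 114 mm over their backs; the gripper's body (76 mm by 85 mm) begins 54 mm behind the grasp point. The pads swing forward as they close: fully open they stand 13 mm farther back than shut.
Start: joints at [1.038, 0.053, 1.613, -0, 1.476, -0.119], TCP at [0.251, 0.572, 0.231] pointing down, gripper open.
Joint ranges: [-3.01, 3.01], [-1.01, 2.22], [0.06, 2.58], [-1.02, 4.17], [0.09, 2.62], [-3.14, 3.14]. Speed limits (rad/s): [2.57, 2.57, 3.14, 3.14, 3.14, 3.14].

### API

Orientations are given as a unit quaternion [w, x, y, z].
In Python, from plant import state, grab_frame, job_done, cut_out, place_of gives the robot as it stands.
- The arm moves only by the tool jog_arm, never from a script. Its argument "motion" is text: rows parted by semicolons, each of 7 numbers parted by spaces: the opening in per cent of the stroke, from 0 (shut) to 100 (fully open), then the shift along the tool's x, y, z as a fraction of full scale, then the turn, a rotation vector about the tool's x, y, z as a fraction of full scale. A call has exactly 5 rows; each row is the pose to reach, as a shift and turn from the pose commanded when the call began, along the tool's axes at that moment; what a row does not reach only later rows make up. Full scale, the value 1, is 50 cm for a shift and 1.5 rad for a turn. A row lasts 1/8 s, in which the tool goes at most 62.5 mm and 10.7 degrees, less where a joint would pass 70% of its speed; a pose out of reach is approached as far as the arm can. A call with a number of a shift or a turn outside -1 to 1 is refused whole. A call with a gripper value outside its range is refused whole. The fingers move at their own pace and stop on an object; the grip force is fixed at half the most. Time passes only in rows, so rows that repeat a pose let the fingers close, or fill a call up. It gives the time, the measured TCP pose, the force, the opening and the grip force at its end, in the units of the state.
- state(): the state, without advancing time (a new reading comes with each control period).
- grab_frame(name): name is "side" or "top"; returns a dict with "color" (384x512x3 uint8, red, green, blue), "range_z" (384x512 float32, m along the optical axis (not along the pixel's ray), 0 where there is no reading), "intrinsics" (3x3 intrinsics, pixels), "k1" (the pictures are not rectified: a ray, as slopes to the right and down, at radius r is drawn at 1 + k1 r^2 times it, then the intrinsics apply), "world_from_camera" (4x4, takes a point from camera to world coordinates). Camera axes: x right, y up, looking along -z (the intrinsics and any distortion apply to the point x, -y, -z); pixel columns grow to the right and rows downward; lengths in m; the calibration is good to about 2 mm. A picture is of the moment at which its call begins.
- job_done(): hands the job in; it is judged then, once.
Trained networks look in the newest picture that a camera, given by its name, has taken for a name from the list of things; names that differ only in an ending like _2 or _b are one class to them, and where a whole thing is asked for, a point or a joint stands for the part that bears it (a point fixed in the world has none). Each returns a list of dicts, best first, with "p" (0 to 1); they miss things now and then, are a little off and sometimes report something else, mostly with a low value. They report only what shows in the picture. A call takes as long as a camera call. They do not tell look-alikes from the thing itself.
- cut_out(camera, thing): "pixels" (384x512 bool, what is visible of it).
- place_of(camera, thing): "at" ([x, y, z] in m, in world coordinates, good to about 4 mm: a listed point, or the origin of a listed thing).
The state is a dict: "time": time; "joint_pos": joint angles; "joint_vel": joint speeds; "joint_efforts": joint torques, N m; "tool_pos": TCP position; "tool_rot": TCP orientation; "contact_force": force on the tool from outside, world axes, zero at the start; "ft_torque": the same for the moment, N m; "gripper_width": opening from 0.0 (shut) to 1.0 (fully open); "grasp_force": force on a finger pad.
Only numpy, scipy, OpenCV 4.12 (cv2) and the standard library are available. Lean on these libraries where they do the work, as an engineer would, in place of code of your own. Each camera call takes 0.05 s, during which the arm holds its last target. There are 200 camera calls.

### The job

Pack the stone samples that stand on the open worktop to the left and right of the wooden caddy: stand the two tall cores upright in the two round wells, one in each (either way round), lay the small ring flat over the post on its pad, and stand the turned stone neck upright in the square tray. The short core and the large ring do not belong to this set: leave them standing and lying where they are.

Things in the scene. Friction and masses are not known exactly. Their poses are not given: they have to be found in the camera images.
- caddy: low plywood tray, 308 mm long (its x axis), 110 mm wide (y), with a rim 18 mm high and a small wire handle 18 mm out at either end; it is fixed and holds three inserts in a row. Origin: centre of its underside, on the worktop.
- well_block: solid dark wooden block with two round wells, one for each tall core, 44 mm high. 96 x 96 mm from above, fixed in any of the caddy's three places (98 mm apart along its x). Origin: centre of its underside, 6 mm above the worktop; x along the caddy, y across, z up. The wells are 38 mm wide, 40 mm deep (floor 4 mm above the origin), at y = +24 mm and y = -24 mm, x = 0; their mouths are 44 mm above the origin.
- post_pad: flat cork pad with one short upright post in the middle, for a ring. 96 x 96 mm from above, fixed in any of the caddy's three places (98 mm apart along its x). Origin: centre of its underside, 6 mm above the worktop; x along the caddy, y across, z up. The pad's top is 14 mm above the origin; the post is 14 mm in diameter and rises a further 22 mm.
- square_tray: shallow square plywood tray, for the turned neck. 96 x 96 mm from above, fixed in any of the caddy's three places (98 mm apart along its x). Origin: centre of its underside, 6 mm above the worktop; x along the caddy, y across, z up. Its floor is 8 mm above the origin, 80 x 80 mm inside; the walls are 8 mm thick and rise to 16 mm above the origin.
- core_tall_a: tall core: whitish plain drilled stone rod, a cylinder 21 mm in diameter and 105 mm tall, standing on its end on the worktop; origin at the centre of its underside, z up along the rod. About 0.07 kg. Belongs in the caddy.
- core_tall_b: tall core: tan plain drilled stone rod, a cylinder 21 mm in diameter and 98 mm tall, standing on its end on the worktop; origin at the centre of its underside, z up along the rod. About 0.07 kg. Belongs in the caddy.
- core_short: short core, clearly lower than the other two: grey plain drilled stone rod, a cylinder 21 mm in diameter and only 80 mm tall, standing on its end on the worktop; origin at the centre of its underside, z up along the rod. Does not belong.
- ring_small: small flat stone ring, pale beige, 52 mm outside, 30 mm hole, 14 mm high, lying flat; about 0.12 kg; origin at the centre of its underside, z up. Can be gripped across the outside. Belongs in the caddy.
- ring_large: large flat stone ring, amber brown, 72 mm outside, about 42 mm hole, 16 mm high, lying flat; origin at the centre of its underside, z up. Does not belong.
- neck: turned stone neck, sandy, like a small waisted vase, 113 mm tall and standing upright: round foot 58 mm across (widest up to 48 mm high), then at most 40 mm across from 48 to 89 mm, top bead 36 mm across from 89 to 113 mm; about 0.32 kg; origin at the centre of its underside, z up. Grip it round the top bead or just under it. Belongs in the caddy.
Not all that is in view belongs to the job. What is shaped like the neck but turquoise is not meant.

How it is judged:
At the end, for the whole second after the job is handed in: A tall core in each well, on its floor, 11 mm in x and y; small ring on the pad round the post, 11 mm; neck in the square tray, on its floor, 14 mm; heights within 5 mm, tilts under 0.1 rad. Short core and large ring moved under 25 mm, tilt under 0.1 rad. All six at rest (((x of core_tall_a in the frame of well_block between -0.011 and 0.011 m and y of core_tall_a in the frame of well_block between 0.013 and 0.035 m and z of core_tall_a in the frame of well_block between -0.001 and 0.009 m and x of core_tall_b in the frame of well_block between -0.011 and 0.011 m and y of core_tall_b in the frame of well_block between -0.035 and -0.013 m and z of core_tall_b in the frame of well_block between -0.001 and 0.009 m) or (x of core_tall_a in the frame of well_block between -0.011 and 0.011 m and y of core_tall_a in the frame of well_block between -0.035 and -0.013 m and z of core_tall_a in the frame of well_block between -0.001 and 0.009 m and x of core_tall_b in the frame of well_block between -0.011 and 0.011 m and y of core_tall_b in the frame of well_block between 0.013 and 0.035 m and z of core_tall_b in the frame of well_block between -0.001 and 0.009 m)) and x of ring_small in the frame of post_pad between -0.011 and 0.011 m and y of ring_small in the frame of post_pad between -0.011 and 0.011 m and z of ring_small in the frame of post_pad between 0.009 and 0.019 m and x of neck in the frame of square_tray between -0.014 and 0.014 m and y of neck in the frame of square_tray between -0.014 and 0.014 m and z of neck in the frame of square_tray between 0.003 and 0.013 m and angle between each of core_tall_a, core_tall_b, ring_small, neck, core_short, ring_large's own z axis and vertical below 0.1 rad and linear speed of each of core_tall_a, core_tall_b, ring_small, neck, core_short, ring_large below 0.02 m/s and angular speed of each of core_tall_a, core_tall_b, ring_small, neck, core_short, ring_large below 0.3 rad/s and distance of each of core_short, ring_large from where it was at the start of the episode below 0.025 m); the robot touches nothing.
It also fails if it takes over 109 s, if anything falls off the work surface, if the arm or the gripper's body presses on something with over 40 N, if the wrist force passes 120 N, or if a joint passes its speed limit or range.

## Working session

There is one attempt and no reset: what is moved stays moved. The work goes in short steps, Python scripts to look and compute and a tool call to move; the robot and the scene stay as the last step left them, time stands still between calls to the robot, and variables do not carry over. Pictures are saved under pics/ and viewed, at most 14 in all, crops included, and the job is handed in when it is done.

Besides the shell and the picture viewer there is one more tool, called after ">>>" as name(argument=value, ...), one argument or row to a line, values as JSON. jog_arm: Moves the arm, as the interface text tells. Shift numbers are shares of 50 cm and turn numbers shares of 1.5 rad, none past 1 either way. Its arguments: {"type":"object","properties":{"motion":{"type":"string"}},"required":["motion"]}

```bash
mkdir -p pics; cat > h.py <<'E'
import numpy as np, cv2
from plant import *
def cloud(f):
    K=f["intrinsics"];z=f["range_z"];h,w=z.shape
    v,u=np.mgrid[:h,:w].astype(float)
    x=(u-K[0,2])/K[0,0];y=(v-K[1,2])/K[1,1]
    a,b=x.copy(),y.copy()
    for _ in range(8):
        s=1+f["k1"]*(a*a+b*b);a,b=x/s,y/s
    P=np.stack([a*z,-b*z,-z,np.ones_like(z)],-1)@np.array(f["world_from_camera"]).T
    P=P[...,:3];P[z<=0]=np.nan
    return P
E
python3 - <<'E'
from h import *
for c in("top","side"):
    f=grab_frame(c);cv2.imwrite(f"pics/{c}0.png",f["color"][...,::-1]);np.savez(f"{c}0.npz",**f)
    print(c,np.round(np.array(f["world_from_camera"])[:3,3],3))
    for t in ["caddy","well_block","post_pad","square_tray","core_tall_a","core_tall_b","core_short","ring_small","ring_large","neck"]:
        print(t,[(np.round(d["at"],3).tolist(),round(d["p"],2)) for d in place_of(c,t)][:4])
s=state();print(s["time"],s["tool_pos"],s["tool_rot"],s["gripper_width"])
E
```

```text
top [0.316 0.047 1.168]
caddy []
well_block [([0.567, -0.036, 0.006], 0.97)]
post_pad [([0.662, -0.027, 0.008], 0.59), ([0.545, 0.2, 0.003], 0.24)]
square_tray [([0.472, -0.044, 0.007], 0.64)]
core_tall_a [([0.596, -0.262, -0.003], 0.63), ([0.498, -0.425, -0.002], 0.61), ([0.464, 0.382, 0.0], 0.57)]
core_tall_b [([0.596, -0.262, -0.003], 0.63), ([0.498, -0.425, -0.002], 0.61), ([0.464, 0.382, 0.0], 0.57)]
core_short [([0.596, -0.264, -0.003], 0.6)]
ring_small [([0.543, 0.197, 0.003], 0.48)]
ring_large [([0.449, -0.263, 0.001], 0.49)]
neck [([0.438, 0.251, 0.001], 0.88), ([0.443, 0.128, 0.001], 0.85), ([0.419, 0.482, 0.001], 0.57), ([0.351, 0.152, -0.001], 0.54)]
side [ 0.464 -1.223  0.586]
caddy [([0.568, -0.035, 0.0], 0.57)]
well_block [([0.566, -0.034, 0.007], 0.79)]
post_pad [([0.66, -0.024, 0.007], 0.7), ([0.499, -0.43, -0.003], 0.63)]
square_tray [([0.468, -0.042, 0.004], 0.9), ([0.594, -0.258, -0.003], 0.39)]
core_tall_a [([0.497, -0.427, -0.0], 0.74)]
core_tall_b [([0.497, -0.427, -0.0], 0.74)]
core_short [([0.594, -0.257, -0.005], 0.67)]
ring_small [([0.545, 0.202, -0.004], 0.44)]
ring_large [([0.445, -0.263, -0.001], 0.95)]
neck [([0.354, 0.154, -0.001], 0.72), ([0.415, 0.486, 0.002], 0.6), ([0.444, 0.254, 0.002], 0.59), ([0.443, 0.124, -0.0], 0.59)]
1.1 [0.25131203 0.57223168 0.23131359] [1.01657310e-05 2.05436663e-01 9.78670413e-01 3.01915990e-06] 1.0041000902540913
```

View pics/top0.png

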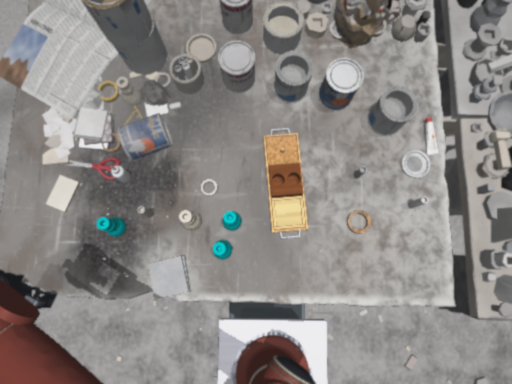

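View pics/side0.png

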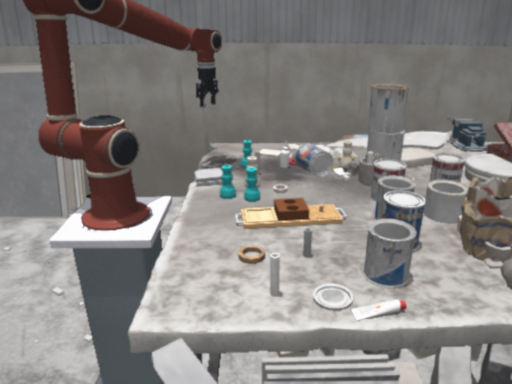

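```bash
python3 - <<'E'
from h import *
f=dict(np.load("top0.npz"));P=cloud(f)
# height map blobs
m=np.nan_to_num(P[...,2])>0.006
m&=(P[...,0]>0.3)&(P[...,0]<0.95)&(abs(P[...,1])<0.65)
n,l,st,ce=cv2.connectedComponentsWithStats(m.astype(np.uint8))
for i in range(1,n):
    if st[i,4]<25: continue
    q=P[l==i];zt=np.nanpercentile(q[:,2],97);t=q[q[:,2]>zt-.008]
    print(st[i,:5],"ztop %.3f"%zt,"topc",np.round((t[:,:2].max(0)+t[:,:2].min(0))/2,3),"size",np.round(np.ptp(t[:,:2],axis=0),3),"rgb",np.median(f["color"][l==i],0))
E
```

```text
[   66     0   140   163 10882] ztop 0.337 topc [0.932 0.434] size [0.033 0.112] rgb [128. 123. 123.]
[ 218   47   37   46 1411] ztop 0.133 topc [0.907 0.122] size [0.085 0.108] rgb [160. 160. 161.]
[ 273   51   40   51 1559] ztop 0.132 topc [ 0.888 -0.051] size [0.11  0.108] rgb [110. 110. 110.]
[ 319   58   45   53 1672] ztop 0.142 topc [ 0.863 -0.198] size [0.108 0.109] rgb [177. 178. 179.]
[ 369   86   49   49 1650] ztop 0.132 topc [ 0.781 -0.357] size [0.111 0.109] rgb [105.  105.5 105. ]
[169 102  12   7  64] ztop 0.015 topc [0.816 0.326] size [0.021 0.038] rgb [183.5 181.5 181.5]
[425 118  13  35 288] ztop 0.026 topc [ 0.746 -0.495] size [0.072 0.027] rgb [217.  214.  212.5]
[ 263  127   45  112 3540] ztop 0.053 topc [ 0.592 -0.033] size [0.152 0.103] rgb [198. 156. 107.]
[403 150  27  23  92] ztop 0.014 topc [ 0.64  -0.448] size [0.073 0.085] rgb [190.5 191.  191. ]
[402 154  23  23 143] ztop 0.013 topc [ 0.627 -0.437] size [0.073 0.07 ] rgb [181. 181. 181.]
[ 70 158  60  25 509] ztop 0.092 topc [0.58  0.472] size [0.019 0.015] rgb [157.  98. 100.]
[354 166  13  12  95] ztop 
[... 300 characters left out ...]
-0.424] size [0.02  0.021] rgb [109. 109. 108.]
[137 206  17  11 114] ztop 0.101 topc [0.46  0.385] size [0.02 0.02] rgb [93.5 90.5 87.5]
[179 210  22  20 342] ztop 0.115 topc [0.442 0.254] size [0.034 0.035] rgb [146.5 140.5 131. ]
[222 211  20  20 304] ztop 0.116 topc [0.441 0.131] size [0.034 0.034] rgb [ 10.  127.5 130. ]
[347 210  24  24 253] ztop 0.020 topc [ 0.446 -0.259] size [0.068 0.069] rgb [168. 145. 118.]
[ 97 217  29  20 421] ztop 0.116 topc [0.419 0.483] size [0.034 0.037] rgb [ 10. 110. 112.]
[213 240  19  19 304] ztop 0.115 topc [0.354 0.156] size [0.033 0.034] rgb [ 10.  131.5 134.5]
[148 256  40  12 298] ztop 0.037 topc [0.316 0.32 ] size [0.032 0.102] rgb [183. 184. 187.]
```

The top view shows the caddy at (285,182), running away from the robot with square tray (289,213), well block (286,178) and post pad (283,149).

Neck candidates are sandy (189,218) and turquoise (231,219), (221,249), (110,226); sandy (189,218) fits. Tall cores are (415,202), z 0.106, and (142,210), z 0.101. The one at (360,172), z 0.082, is the short core. The small ring is at (209,187), ~50 mm across, and the large ring at (359,222), ~70 mm across. I'll confirm these in one crop.

```bash
python3 - <<'E'
from h import *
f=dict(np.load("top0.npz"));P=cloud(f);c=f["color"][...,::-1]
a=cv2.resize(c[160:250,120:250],(520,360),interpolation=2)
b=cv2.resize(c[125:240,258:315],(260,524),interpolation=2)[:360] 
b=cv2.resize(c[125:240,258:315],(178,360),interpolation=2)
cv2.imwrite("pics/crop1.png",np.hstack([a,b]))
s=np.zeros(P.shape[:2],bool);s[120:240,255:318]=1
for lo,hi in((.044,.062),(.016,.06)):
    q=P[s&(P[...,2]>lo)&(P[...,2]<hi)][:,:2]
    print(lo,cv2.minAreaRect((q*1000).astype(np.float32)))
# wells: points deep inside block area
q=P[s];blk=P[s&(P[...,2]>.044)&(P[...,2]<.062)];c0=(blk[:,:2].max(0)+blk[:,:2].min(0))/2
g=f["color"].astype(int).sum(-1)
w=s&(abs(P[...,0]-c0[0])<.04)&(abs(P[...,1]-c0[1])<.045)&((P[...,2]<.035))
n,l,st,ce=cv2.connectedComponentsWithStats(w.astype(np.uint8))
for i in range(1,n):print(st[i],ce[i],np.nanmedian(P[l==i],0).round(3))
q=P[s&(P[...,2]>.034)&(P[...,0]>c0[0]+.06)&(P[...,0]<c0[0]+.13)];print("post",np.round(q,3))
for i,(x,y) in enumerate([(.566,-.034)]):pass
print([ (d["p"],cv2.minAreaRect(np.argwhere(d["pixels"])[:,::-1].astype(np.float32))) for t in("well_block",) for d in cut_out("top",t)])
E
```

```text
0.044 ((593.5455322265625, -29.251483917236328), (149.0317840576172, 95.95223999023438), 5.714315414428711)
0.016 ((567.4181518554688, -31.774635314941406), (346.37127685546875, 109.89666748046875), 5.740777492523193)
[271 161  28   4  72] [282.59722222 161.875     ] [ 0.627 -0.023  0.021]
[288 173  12  12 105] [293.40952381 178.45714286] [ 0.576 -0.058  0.011]
[272 174  12  12 108] [277.56481481 179.72222222] [ 0.572 -0.01   0.012]
post [[ 0.669 -0.018  0.04 ]
 [ 0.67  -0.021  0.037]
 [ 0.668 -0.024  0.045]
 [ 0.669 -0.027  0.042]
 [ 0.665 -0.018  0.045]
 [ 0.665 -0.021  0.043]
 [ 0.665 -0.024  0.044]
 [ 0.666 -0.027  0.042]
 [ 0.664 -0.015  0.037]
 [ 0.663 -0.018  0.041]
 [ 0.662 -0.021  0.044]
 [ 0.662 -0.024  0.043]
 [ 0.663 -0.027  0.04 ]
 [ 0.659 -0.018  0.041]
 [ 0.659 -0.021  0.043]
 [ 0.659 -0.024  0.044]
 [ 0.658 -0.022  0.036]]
[(0.62, ((285.1965026855469, 179.64398193359375), (32.00006103515625, 32.374332427978516), 86.42366790771484))]
```

View pics/crop1.png

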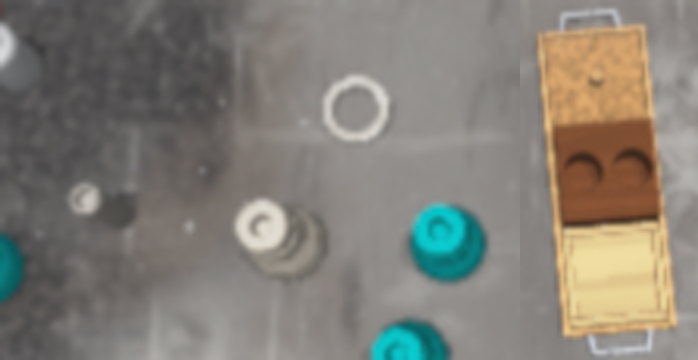

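The crop confirms the sandy neck at (189,217), the small pale ring at (209,187) and the tan core at (142,210). The inserts run pad, wells, tray, from far to near. I'll do the ring first, with the fingers closing along world y.

>>> jog_arm(
  motion="100 -0.836 -0.437 0.1 0 0 -0.276; 100 -0.836 -0.437 0.1 0 0 -0.276; 100 -0.836 -0.437 0.1 0 0 -0.276; 100 -0.836 -0.437 0.1 0 0 -0.276; 100 -0.836 -0.437 0.1 0 0 -0.276",
)

```text
time: 1.78
tool_pos: [0.4432, 0.3325, 0.1991]
tool_rot: [0.0, -0.0, 1.0, 0.0]
contact_force: [-0.2, 0.4, -1.3]
gripper_width: 0.996
grasp_force: 0.0
```

>>> jog_arm(
  motion="100 -0.07 -0.09 0 0 0 0; 100 -0.14 -0.18 0 0 0 0; 100 -0.206 -0.258 0 0 0 0; 72 -0.206 -0.258 0.12 0 0 0; 72 -0.206 -0.258 0.24 0 0 0",
)

```text
time: 2.4
tool_pos: [0.5467, 0.2045, 0.0789]
tool_rot: [0.002, 0.001, 1.0, 0.0]
contact_force: [0.4, 0.8, -0.2]
gripper_width: 0.72
grasp_force: 0.0
```

>>> jog_arm(
  motion="72 0 0 0.08 0 0 0; 72 0 0 0.157 0 0 0; 72 0 0 0.157 0 0 0; 0 0 0 0.157 0 0 0; 0 0 0 0.157 0 0 0",
)

```text
time: 3.02
tool_pos: [0.5459, 0.2054, 0.0016]
tool_rot: [0.001, -0.0, 1.0, 0.0]
contact_force: [-0.8, -0.2, -1.8]
gripper_width: 0.568
grasp_force: 62.0
```

>>> jog_arm(
  motion="0 0 0 0 0 0 0; 0 0 0 -0.05 0 0 0; 0 0 0 -0.16 0 0 0; 0 0 0 -0.24 0 0 0; 0 0 0 -0.24 0 0 0",
)

```text
time: 3.65
tool_pos: [0.5482, 0.2059, 0.1256]
tool_rot: [0.005, -0.0, 1.0, 0.001]
contact_force: [0.4, -0.3, -0.7]
gripper_width: 0.573
grasp_force: 62.6
```

>>> jog_arm(
  motion="0 -0.048 -0.091 0 0 0 0; 0 -0.1 -0.182 0 0 0 0; 0 -0.15 -0.273 0 0 0 0; 0 -0.2 -0.364 0 0 0 0; 0 -0.236 -0.454 0 0 0 0",
)

```text
time: 4.28
tool_pos: [0.6628, -0.0232, 0.118]
tool_rot: [-0.001, -0.0, 1.0, 0.0]
contact_force: [1.1, 0.3, -2.1]
gripper_width: 0.567
grasp_force: 62.6
```

```bash
python3 - <<'E'
from h import *
print(state()["tool_pos"])
f=grab_frame("side");cv2.imwrite("pics/s1.png",cv2.resize(f["color"][120:250,200:370,::-1],(680,520),interpolation=2))
g=grab_frame("top");P=cloud(g)
print([(np.round(d["at"],3),round(d["p"],2)) for c in("side","top") for d in place_of(c,"ring_small")])
P=cloud(f)
for d in cut_out("side","ring_small"):
    q=P[d["pixels"]];print(d["p"],np.nanmin(q,0).round(3),np.nanmax(q,0).round(3),np.nanmedian(q,0).round(3))
E
```

```text
[ 0.6628023  -0.02322559  0.1180481 ]
[(array([ 0.662, -0.024,  0.114]), 0.49)]
0.18 [ 0.421 -0.098  0.009] [0.521 0.007 0.025] [ 0.469 -0.039  0.016]
```

View pics/s1.png

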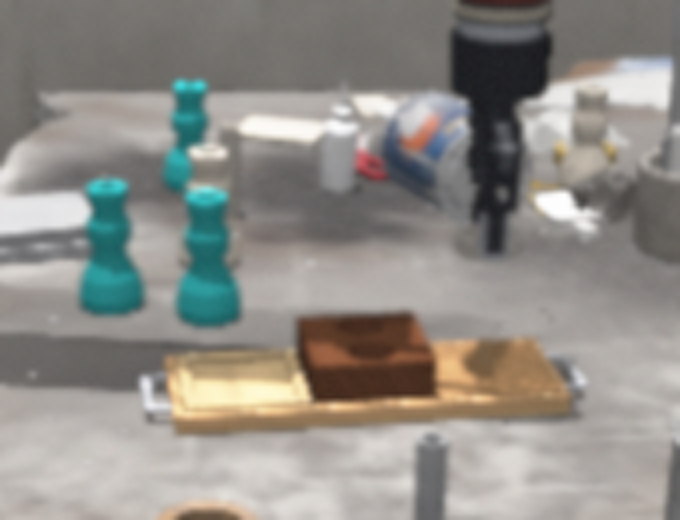

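The side view shows the gripper over the pad (crop 490,240) with the ring in its tips, and the network puts it at (0.662, -0.024). I'll lower it onto the post.

>>> jog_arm(
  motion="0 -0.003 0.002 0.06 0 0 0; 0 -0.003 0.002 0.13 0 0 0; 0 -0.003 0.002 0.188 0 0 0; 0 -0.003 0.002 0.192 0 0 0; 0 -0.003 0.002 0.192 0 0 0",
)

```text
time: 5.15
tool_pos: [0.6646, -0.0199, 0.0249]
tool_rot: [-0.0, -0.001, 1.0, 0.0]
contact_force: [-0.3, 0.3, -1.7]
gripper_width: 0.573
grasp_force: 65.3
```

>>> jog_arm(
  motion="72 0 0 0 0 0 0; 72 0 0 0 0 0 0; 75 0 0 0 0 0 0; 75 0 0 -0.1 0 0 0; 75 0 0 -0.22 0 0 0",
)

```text
time: 5.78
tool_pos: [0.6634, -0.0207, 0.1339]
tool_rot: [-0.002, 0.0, 1.0, 0.0]
contact_force: [0.3, -0.6, -0.5]
gripper_width: 0.751
grasp_force: 0.0
```

>>> jog_arm(
  motion="100 0.05 0.06 -0.1 0 0 0; 100 0.13 0.16 -0.13 0 0 0; 100 0.22 0.27 -0.13 0 0 0; 100 0.30 0.37 -0.13 0 0 0; 100 0.38 0.47 -0.13 0 0 0",
)

```text
time: 6.4
tool_pos: [0.4832, 0.2033, 0.2001]
tool_rot: [0.001, 0.0, 1.0, 0.0]
contact_force: [0.5, -0.0, 1.2]
gripper_width: 0.999
grasp_force: 0.0
```

```bash
python3 - <<'E'
from h import *
print(state()["tool_pos"])
g=grab_frame("top");P=cloud(g);x=(P[...,2]>.022)&(P[...,2]<.05)&(abs(P[...,0]-.664)<.04)&(abs(P[...,1]+.022)<.04)
q=P[x];r=q[q[:,2]<.042];print(len(q),r.min(0).round(3),r.max(0).round(3),np.median(r,0).round(3))
print([(np.round(d["at"],3),round(d["p"],2)) for c in("side","top") for d in place_of(c,"ring_small")])
cv2.imwrite("pics/t2.png",cv2.resize(g["color"][125:240,170:315,::-1],(725,575),interpolation=2))
E
```

```text
[0.48315225 0.20326541 0.20008154]
280 [ 0.625 -0.06   0.022] [0.704 0.016 0.041] [ 0.663 -0.019  0.027]
[(array([ 0.662, -0.024,  0.114]), 0.49), (array([ 0.666, -0.023,  0.025]), 0.61)]
```

View pics/t2.png

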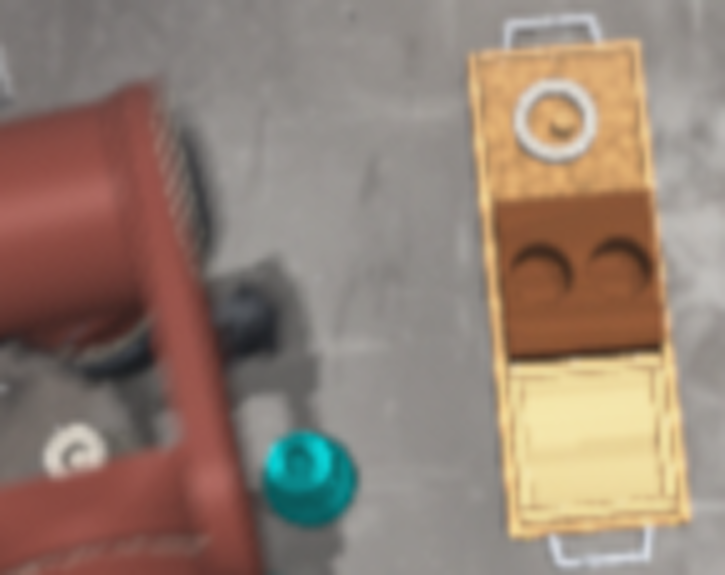

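The ring lies flat round the post at crop (555,120). Next is the neck.

>>> jog_arm(
  motion="100 0.064 0.08 0 0 0 0; 100 0.064 0.08 0.06 0 0 0; 100 0.064 0.08 0.12 0 0 0; 100 0.064 0.08 0.12 0 0 0; 100 0.064 0.08 0.12 0 0 0",
)

```text
time: 7.18
tool_pos: [0.4536, 0.2417, 0.1407]
tool_rot: [0.001, 0.0, 1.0, 0.0]
contact_force: [0.6, 0.0, 1.1]
gripper_width: 1.0
grasp_force: 0.0
```

>>> jog_arm(
  motion="100 0.023 0.025 0 0 0 0; 100 0.023 0.025 0.06 0 0 0; 100 0.023 0.025 0.127 0 0 0; 0 0.023 0.025 0.127 0 0 0; 0 0.023 0.025 0.127 0 0 0",
)

```text
time: 7.8
tool_pos: [0.4417, 0.2553, 0.0778]
tool_rot: [0.001, -0.0, 1.0, 0.001]
contact_force: [0.3, 0.3, 0.6]
gripper_width: 0.603
grasp_force: 0.0
```

>>> jog_arm(
  motion="0 0 0 0 0 0 0; 0 0 0 0 0 0 0; 0 0 0 -0.05 0 0 0; 0 0 0 -0.15 0 0 0; 0 0 0 -0.26 0 0 0",
)

```text
time: 8.43
tool_pos: [0.4401, 0.2544, 0.207]
tool_rot: [-0.001, -0.0, 1.0, -0.0]
contact_force: [0.8, 0.0, -2.6]
gripper_width: 0.396
grasp_force: 63.1
```

>>> jog_arm(
  motion="0 0 -0.06 -0.09 0 0 0; 0 -0.01 -0.17 -0.1 0 0 0; 0 -0.03 -0.29 -0.1 0 0 0; 0 -0.045 -0.41 -0.1 0 0 0; 0 -0.058 -0.52 -0.1 0 0 0",
)

```text
time: 9.05
tool_pos: [0.4698, -0.0073, 0.2567]
tool_rot: [0.001, 0.0, 1.0, 0.0]
contact_force: [1.0, -0.0, -1.9]
gripper_width: 0.393
grasp_force: 63.2
```

>>> jog_arm(
  motion="0 0 -0.06 0 0 0 0; 0 0 -0.074 0.02 0 0 0; 0 0 -0.074 0.1 0 0 0; 0 0 -0.074 0.18 0 0 0; 0 0 -0.074 0.18 0 0 0",
)

```text
time: 9.68
tool_pos: [0.4669, -0.0407, 0.1617]
tool_rot: [-0.004, -0.001, 1.0, 0.001]
contact_force: [-0.8, -0.4, -2.8]
gripper_width: 0.398
grasp_force: 63.5
```

>>> jog_arm(
  motion="0 -0.003 -0.002 0.05 0 0 0; 0 -0.003 -0.002 0.11 0 0 0; 0 -0.003 -0.002 0.142 0 0 0; 0 -0.003 -0.002 0.144 0 0 0; 0 -0.003 -0.002 0.144 0 0 0",
)

```text
time: 10.3
tool_pos: [0.4724, -0.0435, 0.0955]
tool_rot: [0.001, -0.0, 1.0, -0.0]
contact_force: [0.2, -0.0, -2.5]
gripper_width: 0.394
grasp_force: 63.5
```

>>> jog_arm(
  motion="0 0.002 0.002 0.006 0 0 0; 0 0.002 0.002 0.006 0 0 0; 70 0.002 0.002 0.006 0 0 0; 70 0.002 0.002 0.006 0 0 0; 70 0.002 0.002 0.006 0 0 0",
)

```text
time: 10.92
tool_pos: [0.4702, -0.0424, 0.0907]
tool_rot: [-0.0, -0.0, 1.0, 0.0]
contact_force: [0.5, -0.4, -0.5]
gripper_width: 0.7
grasp_force: 0.0
```

>>> jog_arm(
  motion="70 0 0 -0.05 0 0 0; 70 0 0 -0.16 0 0 0; 70 0 0 -0.24 0 0 0.12; 60 0 0.12 -0.24 0 0 0.24; 60 0 0.24 -0.24 0 0 0.36",
)

```text
time: 11.55
tool_pos: [0.4714, 0.0656, 0.2119]
tool_rot: [0.001, 0.252, 0.968, 0.0]
contact_force: [0.6, 0.3, 0.2]
gripper_width: 0.6
grasp_force: 0.0
```

>>> jog_arm(
  motion="60 0.333 0.517 0 0 0 0.687; 60 0.333 0.517 0 0 0 0.687; 60 0.333 0.517 0 0 0 0.687; 60 0.333 0.517 0 0 0 0.687; 60 0.333 0.517 0 0 0 0.687",
)

```text
time: 12.18
tool_pos: [0.4515, 0.3445, 0.2109]
tool_rot: [0.0, 0.623, 0.782, -0.0]
contact_force: [1.2, 0.4, 0.4]
gripper_width: 0.597
grasp_force: 0.0
```

```bash
python3 - <<'E'
from h import *
g=grab_frame("top");s=state();print(s["tool_pos"],s["tool_rot"],s["joint_pos"].round(2) if hasattr(s["joint_pos"],"round") else s["joint_pos"]);P=cloud(g)
for x,y in((.47,-.042),(.664,-.022)):
    q=P[(abs(P[...,0]-x)<.04)&(abs(P[...,1]-y)<.04)];zt=np.nanpercentile(q[:,2],97);t=q[q[:,2]>zt-.008];print(zt,(t[:,:2].max(0)+t[:,:2].min(0))/2,np.ptp(t[:,:2],axis=0))
cv2.imwrite("pics/t3.png",cv2.resize(g["color"][125:240,120:315,::-1],(780,460),interpolation=2))
E
```

```text
[0.4500428  0.3502214  0.21076343] [-0.00203711  0.62342661  0.78187748  0.00164509] [ 0.53 -0.07  1.76  0.01  1.44  0.3 ]
0.12872808799120833 [ 0.47229076 -0.04173583] [0.03438903 0.03366159]
0.03838834853292486 [ 0.66648917 -0.0185595 ] [0.04958271 0.0500682 ]
```

View pics/t3.png

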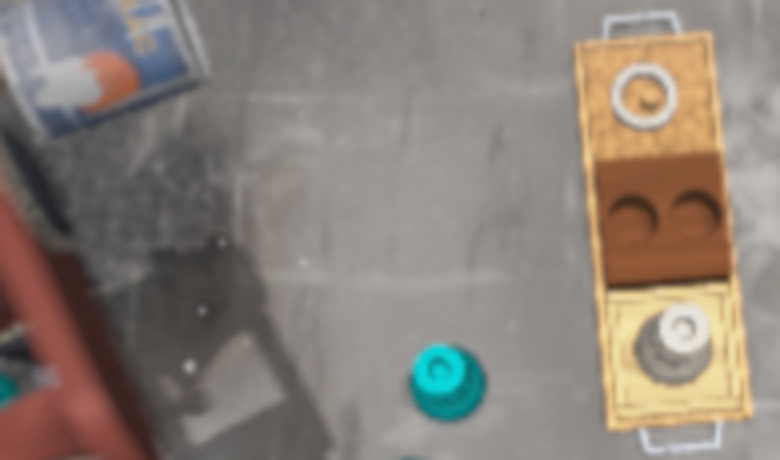

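The neck stands centred in the tray and the ring is seated. Next is the tan core.

>>> jog_arm(
  motion="55 0.064 0.035 0 0 0 0.15; 55 0.064 0.035 0 0 0 0.15; 55 0.064 0.035 0.07 0 0 0.15; 55 0.064 0.035 0.16 0 0 0.15; 55 0.064 0.035 0.16 0 0 0.15",
)

```text
time: 12.85
tool_pos: [0.4587, 0.376, 0.1261]
tool_rot: [-0.001, 0.705, 0.71, -0.005]
contact_force: [-0.1, -0.5, -0.5]
gripper_width: 0.549
grasp_force: 0.0
```

>>> jog_arm(
  motion="55 0.016 0.003 0 0 0 0; 55 0.016 0.003 0.06 0 0 0; 55 0.016 0.003 0.14 0 0 0; 55 0.016 0.003 0.14 0 0 0; 0 0.016 0.003 0.14 0 0 0",
)

```text
time: 13.48
tool_pos: [0.4647, 0.3871, 0.064]
tool_rot: [0.0, 0.705, 0.71, 0.002]
contact_force: [-0.2, -0.3, 0.2]
gripper_width: 0.353
grasp_force: 0.0
```

>>> jog_arm(
  motion="0 0 0 0 0 0 0; 0 0 0 0 0 0 0; 0 0 0 -0.05 0 0 0; 0 0 0 -0.17 0 0 0; 0 0 0 -0.25 0 0 0",
)

```text
time: 14.1
tool_pos: [0.4638, 0.3864, 0.1899]
tool_rot: [0.0, 0.705, 0.71, 0.002]
contact_force: [0.1, 0.5, 0.2]
gripper_width: 0.234
grasp_force: 58.7
```

>>> jog_arm(
  motion="0 -0.12 0.03 -0.04 0 0 0; 0 -0.24 0.06 -0.04 0 0 0; 0 -0.36 0.09 -0.04 0 0 0; 0 -0.48 0.12 -0.04 0 0 0; 0 -0.6 0.15 -0.04 0 0 0",
)

```text
time: 14.72
tool_pos: [0.5405, 0.0845, 0.2071]
tool_rot: [0.001, 0.705, 0.71, 0.001]
contact_force: [1.2, -0.4, -0.1]
gripper_width: 0.231
grasp_force: 58.7
```

>>> jog_arm(
  motion="0 -0.1 0.03 0 0 0 0; 0 -0.188 0.052 0 0 0 0; 0 -0.188 0.052 0.04 0 0 0; 0 -0.188 0.052 0.08 0 0 0; 0 -0.188 0.052 0.08 0 0 0",
)

```text
time: 15.35
tool_pos: [0.5646, -0.006, 0.1627]
tool_rot: [-0.002, 0.704, 0.71, -0.002]
contact_force: [0.1, -0.0, -1.2]
gripper_width: 0.232
grasp_force: 58.7
```

```bash
cat > look.py <<'E'
from h import *
import sys
g=grab_frame("side");s=state();t=np.array(s["tool_pos"]);print(t,s["tool_rot"]);P=cloud(g)
# lower part of held core
z0=t[2]-.066
m=(np.linalg.norm(P[...,:2]-t[:2],axis=-1)<.035)&(P[...,2]>z0)&(P[...,2]<t[2]-.012)
q=P[m];print(len(q))
for lo in np.arange(z0,t[2]-.012,.012):
    r=q[(q[:,2]>=lo)&(q[:,2]<lo+.012)]
    if len(r)>3: print("z %.3f x[%.4f %.4f] ymin %.4f n%d"%(lo,*np.percentile(r[:,0],[3,97]),np.percentile(r[:,1],5),len(r)))
v,u=np.argwhere(m).mean(0).astype(int);v=max(v,55)
cv2.imwrite(f"pics/{sys.argv[1]}.png",cv2.resize(g["color"][v-55:v+55,u-70:u+70,::-1],(700,550),interpolation=2))
E
python3 look.py s4
```

```text
[ 0.56554935 -0.00608205  0.16431215] [-0.00139379  0.70398404  0.71021383 -0.00092181]
100
z 0.098 x[0.5570 0.5729] ymin -0.0224 n17
z 0.110 x[0.5567 0.5721] ymin -0.0260 n24
z 0.122 x[0.5564 0.5736] ymin -0.0245 n20
z 0.134 x[0.5561 0.5753] ymin -0.0242 n26
z 0.146 x[0.5562 0.5737] ymin -0.0254 n13
```

View pics/s4.png

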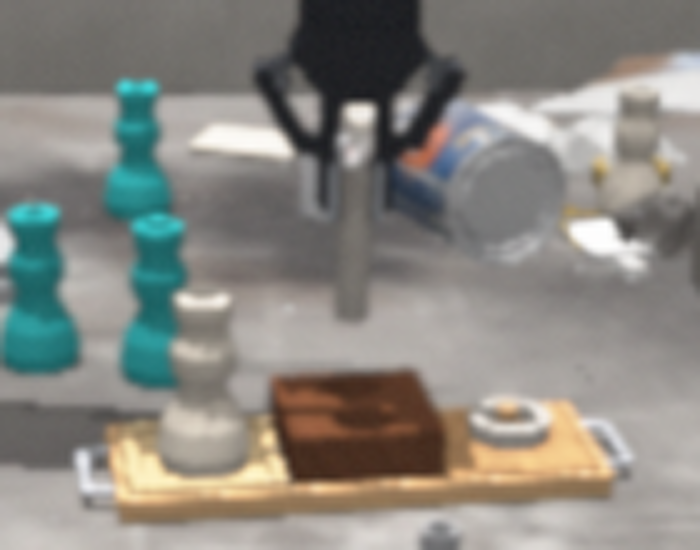

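The core hangs straight over the left well, with neck and ring in place. I'll lower it.

>>> jog_arm(
  motion="0 0.004 0 0.05 0 0 0; 0 0.004 0 0.09 0 0 0; 0 0.004 0 0.13 0 0 0; 0 0.004 0 0.17 0 0 0; 0 0.004 0 0.176 0 0 0",
)

```text
time: 16.02
tool_pos: [0.5653, -0.0052, 0.0757]
tool_rot: [-0.002, 0.705, 0.71, -0.001]
contact_force: [-0.1, 0.2, -1.1]
gripper_width: 0.228
grasp_force: 58.7
```

>>> jog_arm(
  motion="0 0 0 0.005 0 0 0; 0 0 0 0.005 0 0 0; 50 0 0 0.005 0 0 0; 50 0 0 0.005 0 0 0; 50 0 0 0.005 0 0 0",
)

```text
time: 16.65
tool_pos: [0.5671, -0.0055, 0.076]
tool_rot: [0.0, 0.705, 0.71, 0.0]
contact_force: [-1.1, 0.7, 0.4]
gripper_width: 0.496
grasp_force: 0.0
```

>>> jog_arm(
  motion="50 0 0 -0.08 0 0 0; 50 0 0 -0.2 0 0 0; 50 -0.02 0 -0.28 0 0 0; 50 -0.14 -0.02 -0.28 0 0 0; 50 -0.26 -0.04 -0.28 0 0 0",
)

```text
time: 17.27
tool_pos: [0.548, -0.1366, 0.217]
tool_rot: [0.001, 0.704, 0.71, 0.001]
contact_force: [0.4, -0.6, -0.7]
gripper_width: 0.5
grasp_force: 0.0
```

>>> jog_arm(
  motion="50 -0.12 -0.02 0 0 0 0; 50 -0.24 -0.04 0 0 0 0; 50 -0.36 -0.06 0 0 0 0; 50 -0.48 -0.08 0 0 0 0; 50 -0.56 -0.092 0.03 0 0 0",
)

```text
time: 17.9
tool_pos: [0.5035, -0.4193, 0.2023]
tool_rot: [0.002, 0.705, 0.709, -0.0]
contact_force: [0.3, 0.0, -0.2]
gripper_width: 0.501
grasp_force: 0.0
```

```bash
python3 - <<'E'
from h import *
g=grab_frame("top");f=grab_frame("side");s=state();print(s["tool_pos"]);P=cloud(g)
q=P[(abs(P[...,0]-.567)<.04)&(abs(P[...,1]+.03)<.05)&(P[...,2]>.07)];zt=np.nanpercentile(q[:,2],97);t=q[q[:,2]>zt-.008];print(zt,(t[:,:2].max(0)+t[:,:2].min(0))/2,np.ptp(t[:,:2],axis=0))
a=cv2.resize(g["color"][125:240,258:315,::-1],(272,550),interpolation=2)
b=cv2.resize(f["color"][170:280,215:315,::-1],(500,550),interpolation=2)
cv2.imwrite("pics/t5.png",np.hstack([a,b]))
E
```

```text
[ 0.50169711 -0.4189512   0.19835058]
0.1108165235277158 [ 0.56758129 -0.00878252] [0.01737599 0.01741074]
```

View pics/t5.png

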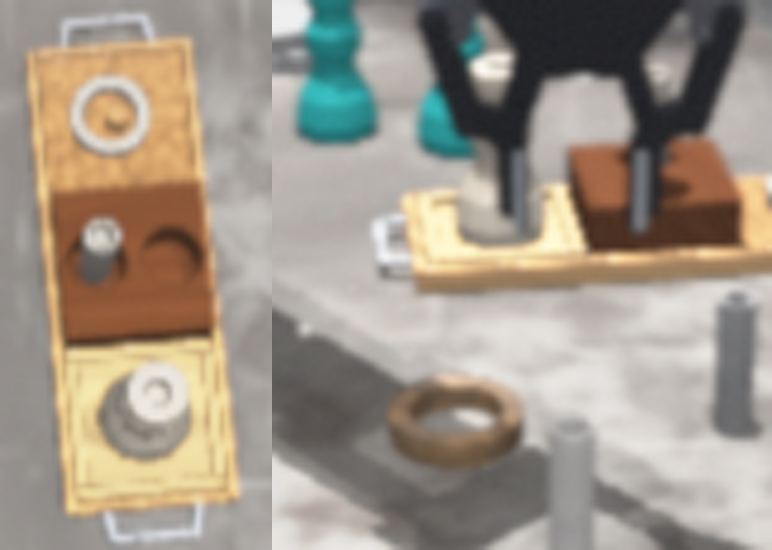

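The tan core stands in the left well. Now the whitish one.

>>> jog_arm(
  motion="50 -0.012 -0.003 0.06 0 0 0; 50 -0.012 -0.003 0.12 0 0 0; 50 -0.012 -0.003 0.2 0 0 0; 50 -0.012 -0.003 0.27 0 0 0; 50 -0.012 -0.003 0.27 0 0 0",
)

```text
time: 18.62
tool_pos: [0.5006, -0.419, 0.062]
tool_rot: [-0.004, 0.704, 0.71, 0.0]
contact_force: [-0.8, 0.4, 0.1]
gripper_width: 0.501
grasp_force: 0.0
```

>>> jog_arm(
  motion="0 0 0 0 0 0 0; 0 0 0 0 0 0 0; 0 0 0 0 0 0 0; 0 0 0 -0.1 0 0 0; 0 0 0 -0.22 0 0 0",
)

```text
time: 19.25
tool_pos: [0.5014, -0.4211, 0.1755]
tool_rot: [-0.002, 0.705, 0.71, 0.0]
contact_force: [0.2, -1.1, -1.4]
gripper_width: 0.234
grasp_force: 58.7
```

>>> jog_arm(
  motion="0 0.1 0.02 -0.09 0 0 0; 0 0.22 0.04 -0.09 0 0 0; 0 0.34 0.06 -0.09 0 0 0; 0 0.46 0.085 -0.09 0 0 0; 0 0.58 0.107 -0.09 0 0 0",
)

```text
time: 19.88
tool_pos: [0.5539, -0.1296, 0.2216]
tool_rot: [0.001, 0.705, 0.709, 0.0]
contact_force: [1.6, -0.7, -1.2]
gripper_width: 0.231
grasp_force: 58.7
```

>>> jog_arm(
  motion="0 0.1 0.018 0 0 0 0; 0 0.156 0.03 0 0 0 0; 0 0.156 0.03 0.05 0 0 0; 0 0.156 0.03 0.11 0 0 0; 0 0.156 0.03 0.11 0 0 0",
)

```text
time: 20.5
tool_pos: [0.5663, -0.0529, 0.1631]
tool_rot: [-0.002, 0.705, 0.71, -0.001]
contact_force: [-0.4, 0.1, -1.1]
gripper_width: 0.227
grasp_force: 58.8
```

```bash
python3 look.py s6
```

```text
[ 0.56752802 -0.05327444  0.16513324] [-7.64002520e-04  7.04603948e-01  7.09600219e-01 -4.71949481e-04]
115
z 0.099 x[0.5569 0.5750] ymin -0.0729 n25
z 0.111 x[0.5567 0.5745] ymin -0.0709 n27
z 0.123 x[0.5564 0.5741] ymin -0.0717 n24
z 0.135 x[0.5565 0.5771] ymin -0.0722 n26
z 0.147 x[0.5587 0.5760] ymin -0.0717 n13
```

View pics/s6.png

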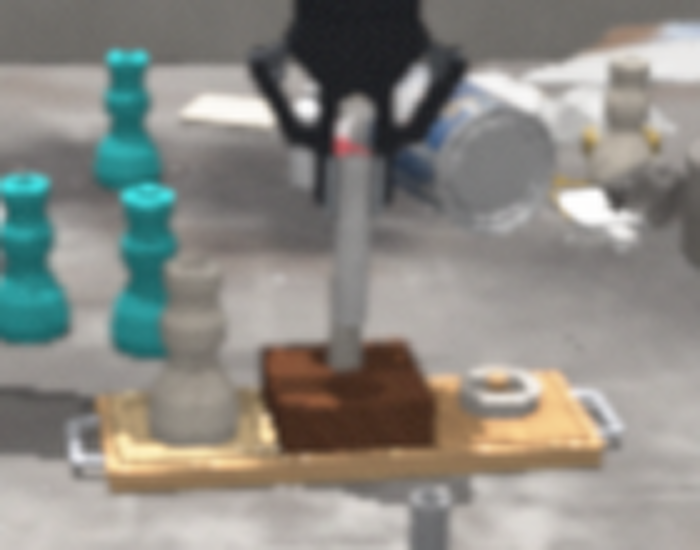

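The core hangs upright and about 3 mm off the right well's axis. I'll correct that and lower it.

>>> jog_arm(
  motion="0 0.004 0.006 0.04 0 0 0; 0 0.004 0.006 0.09 0 0 0; 0 0.004 0.006 0.13 0 0 0; 0 0.004 0.006 0.17 0 0 0; 0 0.004 0.006 0.176 0 0 0",
)

```text
time: 21.18
tool_pos: [0.5709, -0.0511, 0.0767]
tool_rot: [-0.001, 0.705, 0.71, -0.0]
contact_force: [-3.5, 1.5, 5.1]
gripper_width: 0.233
grasp_force: 59.6
```

>>> jog_arm(
  motion="0 0 -0.004 0 0 0 0; 0 0 -0.004 0.004 0 0 0; 0 0 -0.004 0.006 0 0 0; 0 0 -0.004 0.006 0 0 0; 0 0 -0.004 0.006 0 0 0",
)

```text
time: 21.8
tool_pos: [0.5696, -0.0517, 0.0767]
tool_rot: [0.0, 0.705, 0.71, -0.0]
contact_force: [-3.8, 0.6, 7.9]
gripper_width: 0.235
grasp_force: 60.0
```

>>> jog_arm(
  motion="50 0 0 0 0 0 0; 50 0 0 0 0 0 0; 50 0 0 0 0 0 0; 50 0 0 -0.1 0 0 0; 50 0 0 -0.22 0 0 0",
)

```text
time: 22.42
tool_pos: [0.5678, -0.0512, 0.1837]
tool_rot: [-0.002, 0.705, 0.71, -0.001]
contact_force: [0.9, 0.2, 0.7]
gripper_width: 0.501
grasp_force: 0.0
```

>>> jog_arm(
  motion="50 0 0 -0.1 0 0 0; 50 -0.1 0 -0.12 0 0 0; 50 -0.22 0 -0.12 0 0 0; 50 -0.34 0 -0.12 0 0 0; 50 -0.42 0 -0.12 0 0 0",
)

```text
time: 23.05
tool_pos: [0.5702, -0.2639, 0.2443]
tool_rot: [-0.0, 0.705, 0.709, -0.0]
contact_force: [0.5, 0.5, -0.4]
gripper_width: 0.5
grasp_force: 0.0
```

```bash
python3 - <<'E'
from h import *
g=grab_frame("top");f=grab_frame("side");P=cloud(g)
for n,x,y in(("b",.566,-.008),("a",.570,-.056),("neck",.47,-.042),("ring",.664,-.022),("short",.593,-.258),("large",.446,-.259)):
    r=.022 if n in"ab" else .042
    q=P[(np.hypot(P[...,0]-x,P[...,1]-y)<r)];zt=np.nanpercentile(q[:,2],97 if n not in "ab" else 95);t=q[q[:,2]>zt-.008];print(n,zt.round(4),((t[:,:2].max(0)+t[:,:2].min(0))/2).round(4),np.ptp(t[:,:2],axis=0).round(3))
a=cv2.resize(g["color"][125:240,258:315,::-1],(272,550),interpolation=2)
b=cv2.resize(f["color"][160:280,230:350,::-1],(500,550),interpolation=2)
cv2.imwrite("pics/t7.png",np.hstack([a,b]))
E
```

```text
b 0.109 [ 0.5675 -0.0088] [0.019 0.017]
a 0.115 [ 0.57   -0.0569] [0.022 0.017]
neck 0.1281 [ 0.4716 -0.0419] [0.036 0.034]
ring 0.0385 [ 0.666  -0.0184] [0.05 0.05]
short 0.566 [ 0.5862 -0.2545] [0.07  0.076]
large 0.5722 [ 0.4569 -0.2455] [0.061 0.056]
```

View pics/t7.png

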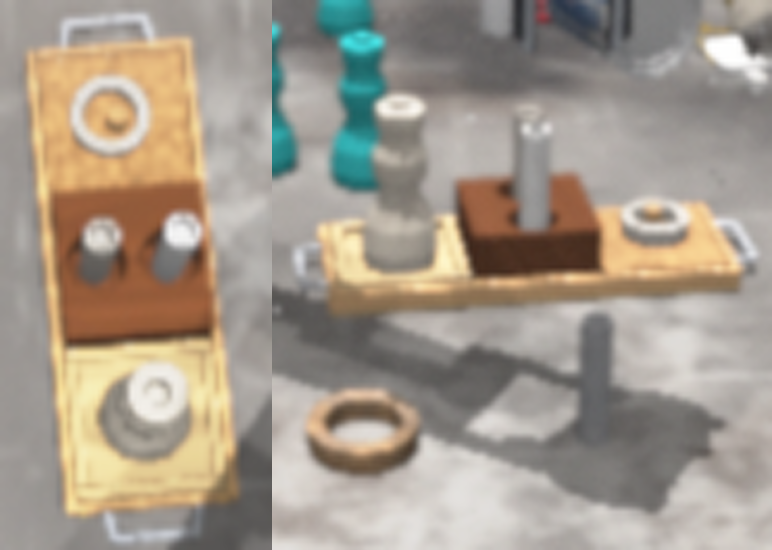

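Everything is seated and upright. Both core tops are at the expected height, and the short core and large ring still stand where they were. I'm handing it in.

```bash
python3 -c "
from plant import *
print(job_done())"
```

```text
the job is handed in; nothing more can be done
None
```

The job is handed in with no verdict returned: the last pictures showed both tall cores upright in their wells, the small ring flat on its post, the neck upright in the square tray, and the short core and large ring where they were.

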